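Index the filled sample pot to the capping station and snap its cap on

ROBOT

A 7-joint arm with a two-finger parallel gripper is mounted at the origin on a cart in front of the work surface, level with it; the furniture and walls round the work are solid. World frame = base frame: x ahead of the robot, y to its left, z up, the work surface at z = 0. Lengths are in m, angles in rad, forces in N, time in s.
With the tool pointing down it reaches from about 0.4 to 0.9 m from the base axis. Payload 5.5 kg.
Tool frame: the origin (TCP) lies midway between the tips of the shut fingers; the grasp point (between the pads) lies 19 mm behind it (arm.hold_point_z is the distance from the TCP to the grasp point, in m); z points along the fingers, y is the line along which they close (so a half turn about z gives the same grasp; the last joint's range is limited). The gripper opens to 92 mm and grips with 3 to 60 N. Pads are 19 mm wide; open, the fingers measure 130 mm over their backs; the gripper's body (75 mm by 190 mm) begins 47 mm behind the grasp point.
Start: joints at [-1.079, 0.501, -0.427, 1.55, 0.221, 1.138, -0.21], TCP at [0.147, 0.633, 0.227] pointing down, gripper open.
Joint ranges: [-2.88, 2.88], [-0.31, 2.03], [-1.54, 1.56], [0.2, 2.42], [-1.41, 4.55], [0.19, 2.02], [-2.57, 2.57]. Speed limits (rad/s): [2.57, 2.57, 3.14, 3.14, 3.14, 3.14, 3.14].

INTERFACE

Orientations are given as a 3x3 rotation matrix whose columns are the frame's x, y, z axes.
In Python, from rig import arm gives the robot as it stands.
- The arm moves only by the tool step_arm, never from a script. Its argument "motion" is a list of rows, each an object of numbers: "tx", "ty", "tz": the shift along the tool's x, y, z in m; "yaw": the turn about the tool's z in degrees. In form: [{"tx": .., "ty": .., "tz": .., "yaw": ..}, ...]. A call has 1 to 8 rows; each row shifts and turns the commanded pose from where the row before left it, along the tool's axes as they then stand; what a row does not reach is not made up. A row lasts 1/10 s, in which the tool goes at most 50 mm and 8.59 degrees, less where a joint would pass 70% of its speed; a pose out of reach is approached as far as the arm can. A call with a gripper value outside its range is refused whole. "fingers" is the opening, from -1 (shut) to 1 (fully open), set as the call begins (left out, the last holds). The fingers move at their own pace and stop on an object; "squeeze" is the grip in N (left out, the last holds). Time passes only in rows, so rows that do not move let the fingers close. It gives the time, the measured TCP pose, the force, the opening and the grip force at its end, in the units of the state.
- arm.read_state(): the state, without advancing time (a new reading comes with each control period).
- arm.capture(name): name is "side" or "top"; returns (picture, depth): 384x512x3 uint8, blue, green, red; 384x512 float32, m along the optical axis (not along the pixel's ray), 0 where there is no reading.
- arm.calibration(name): a dict with "fov_y" (degrees; the focal length in pixels is half the picture's height over the tangent of half this angle, whatever the lens; pixels are square), "cx", "cy" (the principal point, pixels), "k1" (the pictures are not rectified: a ray, as slopes to the right and down, at radius r is drawn at 1 + k1 r^2 times it, then the intrinsics apply), "world_from_camera" (4x4, takes a point from camera to world coordinates). Camera axes: x right, y down, z forward; pixel columns grow to the right and rows downward; lengths in m; the calibration is good to about 2 mm. A picture is of the moment at which its call begins. calibration takes no time and is no camera call.
- arm.job_done(): hands the job in; it is judged then, once.
The state is a dict: "t": time; "joint_positions": joint angles; "qd": joint speeds; "joint_efforts": joint torques, N m; "eef_pos": TCP position; "ee_rot": TCP orientation; "force": force on the tool from outside, world axes, zero at the start; "torque": the same for the moment, N m; "opening": finger opening in m; "finger_force": force on a finger pad.
Only numpy, scipy, OpenCV 4.12 (cv2) and the standard library are available. Lean on these libraries where they do the work, as an engineer would, in place of code of your own. Each camera call takes 0.05 s, during which the arm holds its last target. There are 200 camera calls.

TASK

Slide the carrier with the sample pot along its rail, away from the dosing nozzle, until it clicks into the detent at the green stripe. Then fetch the loose blue snap cap from the table, set it over the pot's neck, press it down through the click until it sits flush on the shoulder, and keep pressing it down firmly: the program finishes while still holding the cap pressed, not let go. Leave the other things on the table where they are.

Things in the scene. Friction and masses are not known exactly. Their poses are not given: they have to be found in the camera images.
- rig: fixed aluminium base plate on the table, 110 mm (x) by 340 mm (y) by 16 mm, steel rail on top along y, green stripe on both long edges at y = -75 mm; origin centred under the plate, z up, turned up to 0.25 rad. A dosing nozzle, tip 122 mm above the table, hangs over x = 0, y = +75 mm from a 12 mm bent arm, 174 mm high, whose column stands at x = +80, y = +75 mm
- station (a point): point on the rail's middle at the green stripe (capping station), 28 mm above the table: the pot's axis stands over it when the carrier is in the detent; axes as the rig's
- carrier (a joint): travel in m of the grey carrier (84 x 90 mm plate, top 40 mm above the table) along the rail to the rig's -y: 0 = pot under the nozzle, which leaves no room for a cap there; 0.150 = in the capping detent at the green stripe; end of travel 0.190. Friction about 1.2 N; entering or leaving the detent takes about 6 N, the carrier snaps in by itself over the last 3 mm or so
- post_top (a point): centre of the top of the orange push post of the carrier: upright cylinder 18 mm in diameter, top 88 mm above the table, free from 42 mm up, 88 mm in front (rig -x) of the pot's axis. Push it sideways along the rail or grip it from above. Axes as the rig's
- seat (a point): centre of the flat shoulder of the white pot with blue band (56 mm wide) on the carrier, where the cap's rim comes to rest: 82 mm above the table; axes as the rig's. Neck above it 25 mm wide, 18 mm tall, top coned; four sprung beads stand out 9 mm up. A cap laid on rests on them, rim 11 mm above the shoulder; about 13 N pushes it past, the force drops and the rim meets the shoulder
- pot (a joint): how far in m the pot is pressed down into its sprung nest on the carrier: 0 when unloaded, pushed down by about 1 N plus 5 N per mm (2 mm at about 11 N), end at 0.006; it grows while the cap is pressed and springs back when let go
- cap: the loose blue snap cap: 40 mm in diameter, 30 mm tall, 30 g, closed white-marked top, open below, standing open end down on the table. Origin at the centre of its open rim (underside), z towards the closed top. Inner lip 28 mm in diameter; grasp it across its ribbed side, best with the fingertips about 8 mm or more above its rim
- cap_top (a point): centre of the cap's closed top, 30 mm above its rim
- cup_1: thin clear mixing cup, 70 mm wide, 81 mm tall; origin under its centre; to be left alone
- dye_pot_3: small dye pot with a black lid, 54 mm wide, 44 mm tall; origin under its centre; to be left alone
- dye_pot_4: small dye pot with a white lid and green band, 60 mm wide, 52 mm tall; origin under its centre; to be left alone
- dip_timer: white round timer with a blue-green dial, 62 mm wide, 48 mm tall; origin under its centre; to be left alone
There are look-alikes about, which are no part of the job. Leave any yellow look-alike of the cap alone.

How it is judged:
By the outcome, as a careful person would: the job done as asked, in the order asked, and still so for the second after the job is handed in, while the arm keeps its last pose, push and grip.
It also fails if it takes over 58 s, if anything falls off the work surface, if the arm or the gripper's body presses on something with over 40 N, if the wrist force passes 120 N, or if a joint passes its speed limit or range.

## Working session

There is one attempt and no reset: what is moved stays moved. The work goes in short steps, Python scripts to look and compute and a tool call to move; the robot and the scene stay as the last step left them, time stands still between calls to the robot, and variables do not carry over. Pictures are saved under pics/ and viewed, at most 10 in all, crops included, and the job is handed in when it is done.

Besides the shell and the picture viewer there is one more tool, called after "Request:" by a JSON object that holds its "method" and its "body". step_arm: Moves the arm, as the interface text tells. Its arguments: {"type":"object","properties":{"motion":{"type":"array","items":{"type":"object","properties":{"tx":{"type":"number"},"ty":{"type":"number"},"tz":{"type":"number"},"yaw":{"type":"number"}}}},"fingers":{"type":"number"},"squeeze":{"type":"number"}},"required":["motion"]}

```bash
ls; mkdir -p pics; cat > h.py <<'E'
import numpy as np, cv2
from rig import arm
def ray(c,u,v):
    f=192/np.tan(np.radians(c["fov_y"])/2)
    d=np.array([(u-c["cx"])/f,(v-c["cy"])/f]); s=d.copy()
    for _ in range(20): s=d/(1+c["k1"]*(s@s))
    return np.array([s[0],s[1],1.])
def world(c,u,v,z):   # depth z
    T=np.array(c["world_from_camera"]); return T[:3,:3]@(ray(c,u,v)*z)+T[:3,3]
def onplane(c,u,v,h):
    T=np.array(c["world_from_camera"]); d=T[:3,:3]@ray(c,u,v); o=T[:3,3]
    return o+d*(h-o[2])/d[2]
E
python3 - <<'E'
from h import *
for n in ("side","top"):
    p,d=arm.capture(n); c=arm.calibration(n); cv2.imwrite(f"pics/{n}0.png",p); np.savez(f"{n}0.npz",p=p,d=d)
    print(n,c)
s=arm.read_state();print(s)
E
```

```text
pics
side {'fov_y': 45.08839488682732, 'cx': 255.1342788957112, 'cy': 189.24645213950828, 'k1': -0.03477429413920679, 'world_from_camera': array([[ 0.99914527, -0.0067243 ,  0.04078615,  0.49389204],
       [-0.0396307 , -0.43636158,  0.8988982 , -1.26412229],
       [ 0.01175305, -0.89974627, -0.4362551 ,  0.71056691],
       [ 0.        ,  0.        ,  0.        ,  1.        ]])}
top {'fov_y': 42.837199488277435, 'cx': 256.364885314877, 'cy': 203.32506295582888, 'k1': -0.1925209956692478, 'world_from_camera': array([[ 4.14205835e-03, -9.96526431e-01,  8.31740040e-02,
         4.26229825e-01],
       [-9.99984167e-01, -3.81085622e-03,  4.14040198e-03,
         3.26630126e-04],
       [-3.80905584e-03, -8.31898369e-02, -9.96526438e-01,
         1.61241748e+00],
       [ 0.00000000e+00,  0.00000000e+00,  0.00000000e+00,
         1.00000000e+00]])}
{'t': 0.1, 'joint_positions': array([-1.07881513,  0.5017893 , -0.42683264,  1.55132496,  0.22086871,
        1.13831553, -0.21030994]), 'qd': array([-1.56613811e-03, -1.32861785e-03, -1.31193171e-03, -2.62216528e-03,
       -8.73617966e-04, -9.44175484e-04, -1.46649151e-05]), 'joint_efforts': array([-1.17363347e-02, -5.67867458e+01, -5.83908051e+00, -2.79909539e+01,
       -6.91413204e-02,  2.39748711e-02,  3.20345043e-05]), 'eef_pos': array([0.14731627, 0.63244304, 0.22577077]), 'ee_rot': array([[-9.73962851e-01,  2.26707275e-01, -4.19926801e-04],
       [ 2.26707664e-01,  9.73961341e-01, -1.71535192e-03],
       [ 2.01097089e-05, -1.76588968e-03, -9.99998441e-01]]), 'force': array([ 0.84352268, -0.98468189,  0.73216659]), 'torque': array([-0.00027589,  0.00450944, -0.00569367]), 'finger_force': 0.0, 'opening': 0.09187502802010535}
```

View pics/side0.png

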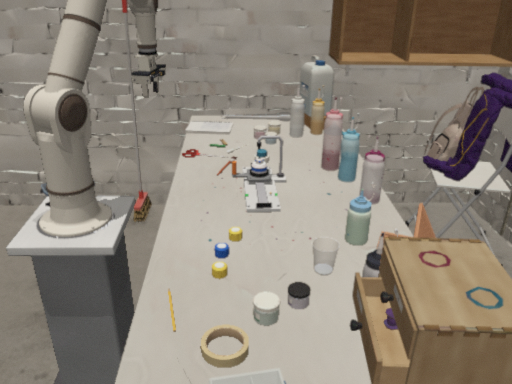

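View pics/top0.png

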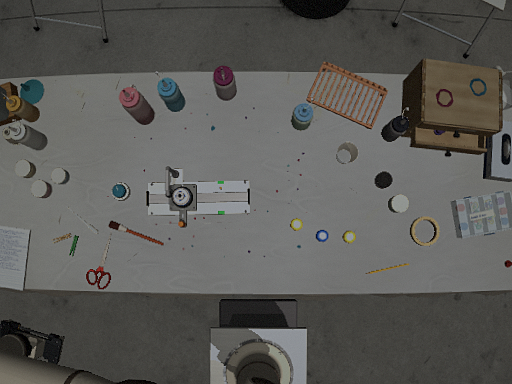

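The side view shows the blue cap at about (222,250) between two yellow ones, the rig at (260,180) and the post at (235,168). In the top view the cap is at (322,236), the rig at (198,198) and the post at (183,224). Next I'll enlarge these.

```bash
python3 - <<'E'
from h import *
S=cv2.imread("pics/side0.png");T=cv2.imread("pics/top0.png")
def cr(I,u,v,w,h,k): return cv2.resize(I[v:v+h,u:u+w],None,fx=k,fy=k,interpolation=cv2.INTER_CUBIC)
a=cr(T,140,160,120,75,4) #480x300
b=cr(T,290,212,64,60,5) #320x300
c=cr(S,215,130,80,50,6) #480x300... 
d=cr(S,195,220,64,60,5)
cv2.imwrite("pics/m0.png",np.vstack([np.hstack([a,b]),np.hstack([cr(S,215,130,96,60,5),d])]))
for n in("side","top"):
    q=np.load(n+"0.npz");cc=arm.calibration(n)
    for (u,v) in ([(222,247),(235,161),(262,160)] if n=="side" else [(322,236),(183,224),(182,196)]):
        print(n,u,v,world(cc,u,v,q["d"][v,u]).round(4))
E
```

```text
side 222 247 [ 0.4546 -0.2129  0.0287]
side 235 161 [0.4901 0.2502 0.087 ]
side 262 160 [0.585  0.2411 0.0942]
top 322 236 [ 0.4529 -0.2059  0.032 ]
top 183 224 [0.488  0.2374 0.0795]
top 182 196 [0.5744 0.2386 0.1012]
```

View pics/m0.png

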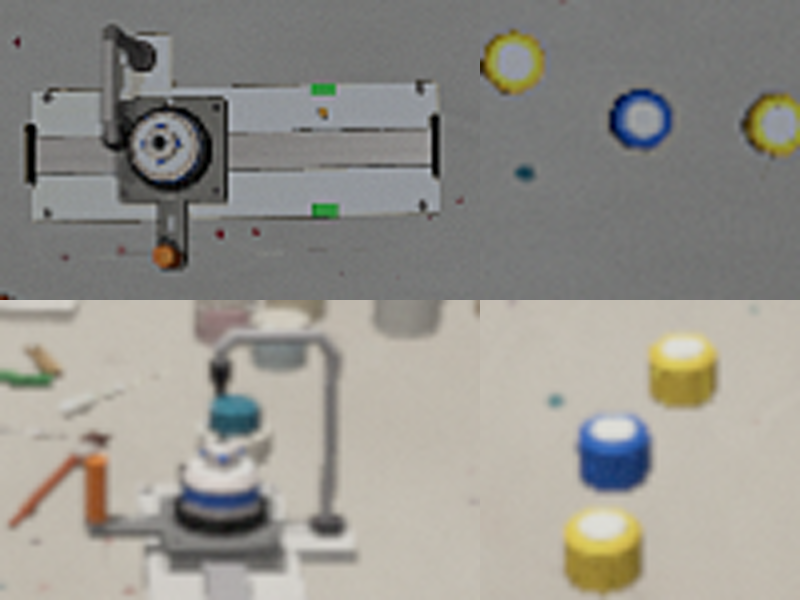

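The mosaic's top-left panel shows plate corners at (32,93), (437,84), (33,219) and (440,211), stripes at (323,89) and (325,210), and the post top at (166,255). The cap top is at (641,119) in the top view and (613,430) in the side view. The post top in the side view is at (95,460).

```bash
python3 - <<'E'
from h import *
t=arm.calibration("top");s=arm.calibration("side")
A=lambda x,y:(140+(x+.5)/4-.5,160+(y+.5)/4-.5)
B=lambda x,y:(290+(x-480+.5)/5-.5,212+(y+.5)/5-.5)
C=lambda x,y:(215+(x+.5)/5-.5,130+(y-300+.5)/5-.5)
D=lambda x,y:(195+(x-480+.5)/5-.5,220+(y-300+.5)/5-.5)
def tri(p,q):
    M=[];b=[]
    for c,(u,v) in((t,p),(s,q)):
        T=np.array(c["world_from_camera"]);d=T[:3,:3]@ray(c,u,v);d/=np.linalg.norm(d);P=np.eye(3)-np.outer(d,d);M.append(P);b.append(P@T[:3,3])
    M=np.vstack(M);b=np.hstack(b);x=np.linalg.lstsq(M,b,rcond=None)[0];return x.round(4),np.abs(M@x-b).max().round(4)
print("cap",tri(B(641,119),D(613,430)),onplane(t,*B(641,119),.03),onplane(s,*D(613,430),.03))
print("post",tri(A(166,255),C(95,460)),onplane(t,*A(166,255),.088),onplane(s,*C(95,460),.088))
cs=[onplane(t,*A(*p),.016) for p in((32,93),(437,84),(33,219),(440,211))]
for c in cs:print(c.round(4))
print("ctr",np.mean(cs,0)); e=(cs[0]+cs[2]-cs[1]-cs[3]);print("y dir angle",np.arctan2(-e[0],e[1]), "len",np.linalg.norm(e)/2)
g=[onplane(t,*A(*p),.016) for p in((323,89),(325,210))];print("stripes",g,np.mean(g,0))
d=g[0]-g[1];print(np.arctan2(d[1],d[0]))
print("neck?",onplane(t,*A(159,143),.1))
E
```

```text
cap (array([ 0.4536, -0.2057,  0.0286]), np.float64(0.0013)) [ 0.4548692  -0.20546397  0.03      ] [ 0.45233399 -0.20795931  0.03      ]
post (array([0.4874, 0.2419, 0.0883]), np.float64(0.0022)) [0.48955036 0.24204277 0.088     ] [0.48521217 0.24240209 0.088     ]
[0.6262 0.3683 0.016 ]
[0.6343 0.0319 0.016 ]
[0.5215 0.365  0.016 ]
[0.5297 0.0289 0.016 ]
ctr [0.57792463 0.19852584 0.016     ]
y dir angle 0.02414049374948686 len 0.33639241869163855
stripes [array([0.6298484 , 0.12568069, 0.016     ]), array([0.53013135, 0.12297998, 0.016     ])] [0.57998987 0.12433033 0.016     ]
0.02707712170491876
neck? [0.57644946 0.24707909 0.1       ]
```

Measurements: the rig is at (0.578, 0.1985) with yaw about 0.025. The post is at (0.489, 0.242), so travel is already about 0.03. The cap is at (0.454, -0.206). I'll move to above the post.

Request:
{"method": "step_arm", "body": {"motion": [{"yaw": -7.25},{"yaw": -7.25},{"tx": -0.03,"ty": -0.036},{"tx": -0.03,"ty": -0.036},{"tx": -0.03,"ty": -0.036},{"tx": -0.03,"ty": -0.036},{"tx": -0.03,"ty": -0.036},{"tx": -0.03,"ty": -0.036}], "fingers": 1, "squeeze": 40}}

```text
invalid input
```

Request:
{"method": "step_arm", "body": {"motion": [{"tx": -0.03,"ty": -0.036},{"tx": -0.03,"ty": -0.036},{"tx": -0.03,"ty": -0.036},{"tx": -0.03,"ty": -0.036},{"tx": -0.03,"ty": -0.036},{},{}]}}

```text
invalid input
```

Request:
{"method": "step_arm", "body": {"motion": [{"tx": 0,"ty": 0,"tz": 0,"yaw": -7.25},{"tx": 0,"ty": 0,"tz": 0,"yaw": -7.25},{"tx": -0.03,"ty": -0.036,"tz": 0,"yaw": 0},{"tx": -0.03,"ty": -0.036,"tz": 0,"yaw": 0},{"tx": -0.03,"ty": -0.036,"tz": 0,"yaw": 0},{"tx": -0.03,"ty": -0.036,"tz": 0,"yaw": 0},{"tx": -0.03,"ty": -0.036,"tz": 0,"yaw": 0},{"tx": -0.03,"ty": -0.036,"tz": 0,"yaw": 0}], "fingers": 1, "squeeze": 40}}

```text
t: 0.9
eef_pos: [0.3335, 0.4196, 0.2264]
ee_rot: [[-1.0, -0.024, -0.0], [-0.024, 1.0, -0.0], [0.0, -0.0, -1.0]]
force: [1.3, 0.3, -0.2]
opening: 0.0917
finger_force: 0.0
```

Request:
{"method": "step_arm", "body": {"motion": [{"tx": -0.03,"ty": -0.036,"tz": 0,"yaw": 0},{"tx": -0.03,"ty": -0.036,"tz": 0,"yaw": 0},{"tx": -0.03,"ty": -0.036,"tz": 0,"yaw": 0},{"tx": -0.03,"ty": -0.036,"tz": 0,"yaw": 0},{"tx": -0.028,"ty": -0.033,"tz": 0,"yaw": 0},{"tx": 0,"ty": 0,"tz": 0,"yaw": 0},{"tx": 0,"ty": 0,"tz": 0,"yaw": 0}]}}

```text
t: 1.6
eef_pos: [0.4852, 0.2469, 0.2262]
ee_rot: [[-1.0, -0.021, -0.001], [-0.021, 1.0, -0.0], [0.001, -0.0, -1.0]]
force: [-0.5, 0.4, -0.7]
opening: 0.0918
finger_force: 0.0
```

Request:
{"method": "step_arm", "body": {"motion": [{"tx": -0.004,"ty": -0.005,"tz": 0.03,"yaw": 0},{"tx": 0,"ty": 0,"tz": 0.04,"yaw": 0},{"tx": 0,"ty": 0,"tz": 0.04,"yaw": 0},{"tx": 0,"ty": 0,"tz": 0.03,"yaw": 0},{"tx": 0,"ty": 0,"tz": 0.03,"yaw": 0},{"tx": 0,"ty": 0,"tz": 0,"yaw": 0}]}}

```text
t: 2.2
eef_pos: [0.4843, 0.2434, 0.0529]
ee_rot: [[-1.0, -0.027, -0.008], [-0.027, 1.0, -0.003], [0.008, -0.002, -1.0]]
force: [-0.7, -0.4, -0.4]
opening: 0.0921
finger_force: 0.0
```

Request:
{"method": "step_arm", "body": {"motion": [{"tx": 0,"ty": 0,"tz": 0,"yaw": 0},{"tx": 0,"ty": 0,"tz": 0,"yaw": 0},{"tx": 0,"ty": 0,"tz": 0,"yaw": 0},{"tx": 0,"ty": 0,"tz": 0,"yaw": 0},{"tx": 0,"ty": 0,"tz": 0,"yaw": 0},{"tx": 0,"ty": 0,"tz": 0,"yaw": 0}], "fingers": -1, "squeeze": 15}}

```text
t: 2.8
eef_pos: [0.4893, 0.2432, 0.0572]
ee_rot: [[-1.0, -0.024, 0.001], [-0.024, 1.0, 0.0], [-0.001, 0.0, -1.0]]
force: [0.2, 0.8, 0.7]
opening: 0.0488
finger_force: 0.0
```

Request:
{"method": "step_arm", "body": {"motion": [{"tx": 0,"ty": 0,"tz": 0,"yaw": 0},{"tx": 0,"ty": 0,"tz": 0,"yaw": 0},{"tx": 0,"ty": 0,"tz": 0,"yaw": 0},{"tx": 0,"ty": 0,"tz": 0,"yaw": 0},{"tx": 0,"ty": 0,"tz": 0,"yaw": 0},{"tx": 0,"ty": 0,"tz": 0,"yaw": 0}]}}

```text
t: 3.4
eef_pos: [0.4889, 0.2435, 0.0567]
ee_rot: [[-1.0, -0.024, -0.0], [-0.024, 1.0, 0.0], [0.0, 0.0, -1.0]]
force: [-0.1, 1.5, -1.0]
opening: 0.0177
finger_force: 15.0
```

Request:
{"method": "step_arm", "body": {"motion": [{"tx": 0,"ty": -0.01,"tz": 0,"yaw": 0},{"tx": 0,"ty": -0.02,"tz": 0,"yaw": 0},{"tx": 0,"ty": -0.02,"tz": 0,"yaw": 0},{"tx": 0,"ty": -0.02,"tz": 0,"yaw": 0},{"tx": 0,"ty": -0.02,"tz": 0,"yaw": 0},{"tx": 0,"ty": -0.015,"tz": 0,"yaw": 0},{"tx": 0,"ty": 0,"tz": 0,"yaw": 0},{"tx": 0,"ty": 0,"tz": 0,"yaw": 0}]}}

```text
t: 4.2
eef_pos: [0.4916, 0.1374, 0.0567]
ee_rot: [[-1.0, -0.023, -0.0], [-0.023, 1.0, -0.001], [0.0, -0.001, -1.0]]
force: [1.5, 0.0, -2.4]
opening: 0.0175
finger_force: 15.0
```

Request:
{"method": "step_arm", "body": {"motion": [{"tx": 0,"ty": -0.003,"tz": 0,"yaw": 0},{"tx": 0,"ty": -0.003,"tz": 0,"yaw": 0},{"tx": 0,"ty": -0.003,"tz": 0,"yaw": 0},{"tx": 0,"ty": 0,"tz": 0,"yaw": 0}]}}

```text
t: 4.6
eef_pos: [0.4918, 0.1329, 0.0567]
ee_rot: [[-1.0, -0.027, 0.001], [-0.027, 1.0, 0.004], [-0.001, 0.004, -1.0]]
force: [1.7, 7.9, -5.5]
opening: 0.0179
finger_force: 15.0
```

Request:
{"method": "step_arm", "body": {"motion": [{"tx": 0,"ty": 0,"tz": 0,"yaw": 0},{"tx": 0,"ty": 0,"tz": 0,"yaw": 0}]}}

```text
t: 4.8
eef_pos: [0.4918, 0.1328, 0.0567]
ee_rot: [[-1.0, -0.028, 0.001], [-0.027, 1.0, 0.004], [-0.001, 0.004, -1.0]]
force: [1.9, 7.6, -6.0]
opening: 0.0176
finger_force: 15.0
```

Request:
{"method": "step_arm", "body": {"motion": [{"tx": 0,"ty": -0.002,"tz": 0,"yaw": 0},{"tx": 0,"ty": 0,"tz": 0,"yaw": 0},{"tx": 0,"ty": 0,"tz": 0,"yaw": 0}]}}

```text
t: 5.1
eef_pos: [0.4918, 0.1317, 0.0567]
ee_rot: [[-1.0, -0.028, 0.001], [-0.028, 1.0, 0.005], [-0.001, 0.004, -1.0]]
force: [2.2, 8.6, -6.9]
opening: 0.0177
finger_force: 15.0
```

Request:
{"method": "step_arm", "body": {"motion": [{"tx": 0,"ty": -0.003,"tz": 0,"yaw": 0},{"tx": 0,"ty": 0,"tz": 0,"yaw": 0},{"tx": 0,"ty": 0,"tz": 0,"yaw": 0}]}}

```text
t: 5.4
eef_pos: [0.4919, 0.1258, 0.0567]
ee_rot: [[-1.0, -0.026, 0.0], [-0.026, 1.0, 0.001], [-0.0, 0.001, -1.0]]
force: [1.4, 2.7, -4.6]
opening: 0.0178
finger_force: 15.0
```

Request:
{"method": "step_arm", "body": {"motion": [{"tx": 0,"ty": -0.002,"tz": 0,"yaw": 0},{"tx": 0,"ty": 0,"tz": 0,"yaw": 0},{"tx": 0,"ty": 0,"tz": 0,"yaw": 0}]}}

```text
t: 5.7
eef_pos: [0.492, 0.1219, 0.0567]
ee_rot: [[-1.0, -0.024, 0.0], [-0.024, 1.0, -0.0], [-0.0, -0.0, -1.0]]
force: [1.7, 1.4, -4.3]
opening: 0.0178
finger_force: 15.0
```

Request:
{"method": "step_arm", "body": {"motion": [{"tx": 0,"ty": 0,"tz": 0,"yaw": 0},{"tx": 0,"ty": 0,"tz": 0,"yaw": 0},{"tx": 0,"ty": 0,"tz": 0,"yaw": 0},{"tx": 0,"ty": 0,"tz": 0,"yaw": 0},{"tx": 0,"ty": 0,"tz": 0,"yaw": 0}], "fingers": -0.2}}

```text
t: 6.2
eef_pos: [0.4918, 0.1221, 0.0568]
ee_rot: [[-1.0, -0.024, -0.0], [-0.024, 1.0, -0.0], [0.0, -0.0, -1.0]]
force: [-0.3, 0.2, -0.6]
opening: 0.0365
finger_force: 0.0
```

Request:
{"method": "step_arm", "body": {"motion": [{"tx": 0,"ty": 0,"tz": -0.03,"yaw": 0},{"tx": 0,"ty": 0,"tz": -0.05,"yaw": 0},{"tx": 0,"ty": 0,"tz": -0.05,"yaw": 0},{"tx": 0.04,"ty": -0.03,"tz": 0,"yaw": 0},{"tx": 0.04,"ty": -0.03,"tz": 0,"yaw": 0},{"tx": 0,"ty": -0.04,"tz": 0,"yaw": 0}]}}

```text
t: 6.8
eef_pos: [0.4085, 0.0205, 0.1861]
ee_rot: [[-1.0, -0.028, -0.005], [-0.028, 1.0, -0.001], [0.005, -0.001, -1.0]]
force: [0.9, -0.1, -0.3]
opening: 0.0368
finger_force: 0.0
```

```bash
python3 - <<'E'
from h import *
for n in ("side","top"):
    p,d=arm.capture(n); cv2.imwrite(f"pics/{n}1.png",p); np.savez(f"{n}1.npz",p=p,d=d)
S=cv2.imread("pics/side1.png");T=cv2.imread("pics/top1.png")
def cr(I,u,v,w,h,k): return cv2.resize(I[v:v+h,u:u+w],None,fx=k,fy=k,interpolation=cv2.INTER_CUBIC)
a=cr(T,160,160,100,75,8); b=cr(S,215,150,100,75,8)
cv2.imwrite("pics/m1.png",np.hstack([a,b])[:, :1600]); cv2.imwrite("pics/m1a.png",a);cv2.imwrite("pics/m1b.png",b)
s=arm.read_state();print(s["t"],s["eef_pos"])
E
```

```text
6.9 [0.41302456 0.01541233 0.18687475]
```

View pics/m1a.png

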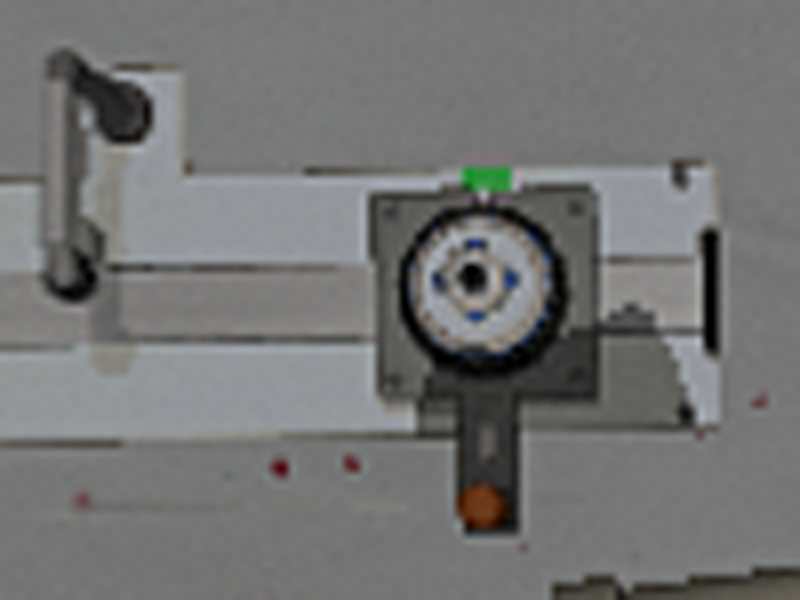

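View pics/m1b.png

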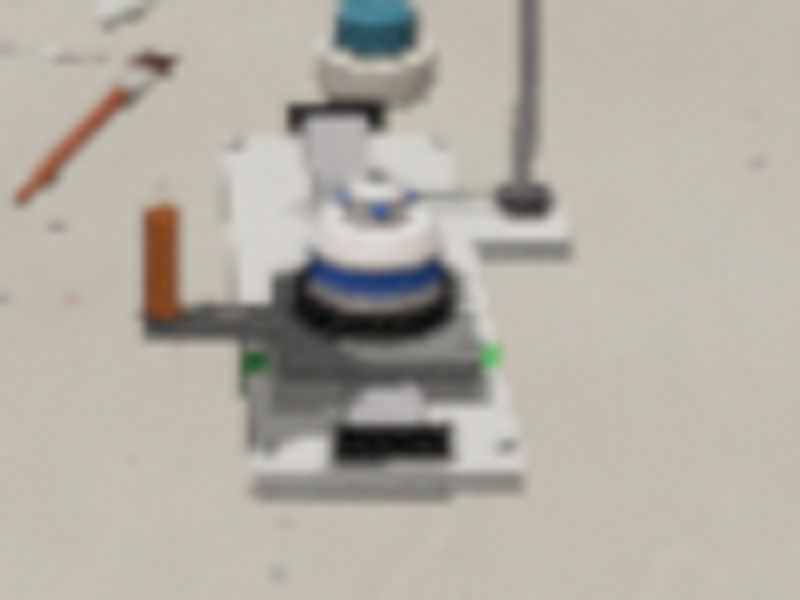

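The top crop shows the carrier plate (370–597) centred on the stripe (463–512), with the neck top at (474,279) and the post at (482,506). In the side crop the neck top is at about (377,178). I'll check where the carrier and seat are.

```bash
python3 - <<'E'
from h import *
t=arm.calibration("top");s=arm.calibration("side")
A=lambda x,y:(160+(x+.5)/8-.5,160+(y+.5)/8-.5)
C=lambda x,y:(215+(x+.5)/8-.5,150+(y+.5)/8-.5)
print("stripe",onplane(t,*A(487.5,180),.016))
print("plate corners",[onplane(t,*A(*p),.04).round(4) for p in((370,192),(597,187),(378,403),(599,399))])
print("plate",np.mean([onplane(t,*A(*p),.04) for p in((370,192),(597,187),(378,403),(599,399))],0))
print("neck top-cam",onplane(t,*A(474,279),.1),"body",onplane(t,*A(482,290),.07))
print("neck side",onplane(s,*C(377,178),.1))
print("post",onplane(t,*A(482,506),.088),onplane(s,*C(162,209),.088))
for n,(u,v) in(("top",(219,194)),("side",(262,173))):
    c=arm.calibration(n);print(world(c,u,v,np.load(n+"1.npz")["d"][v,u]))
E
```

```text
stripe [0.62922757 0.12526125 0.016     ]
plate corners [array([0.6212, 0.1711, 0.04  ]), array([0.6234, 0.0789, 0.04  ]), array([0.5354, 0.1667, 0.04  ]), array([0.5374, 0.0774, 0.04  ])]
plate [0.57937066 0.12355019 0.04      ]
neck top-cam [0.57975269 0.12351738 0.1       ] body [0.57842617 0.12273376 0.07      ]
neck side [0.57769041 0.12468055 0.1       ]
post [0.49201209 0.12045793 0.088     ] [0.48946159 0.12155869 0.088     ]
[0.58156804 0.12330074 0.09564743]
[0.57817677 0.11456001 0.10021386]
```

The carrier sits within about 1 mm of the station, so it is in the detent. The seat is at (0.579, 0.1237). Next is the cap, using a partial opening so the fingers clear the yellow ones.

Request:
{"method": "step_arm", "body": {"motion": [{"tx": -0.007,"ty": -0.045,"tz": 0,"yaw": 0},{"tx": -0.007,"ty": -0.045,"tz": 0,"yaw": 0},{"tx": -0.007,"ty": -0.045,"tz": 0,"yaw": 0},{"tx": -0.007,"ty": -0.045,"tz": 0,"yaw": 0},{"tx": -0.007,"ty": -0.043,"tz": 0,"yaw": 0},{"tx": 0,"ty": 0,"tz": 0.05,"yaw": 0},{"tx": 0,"ty": 0,"tz": 0.05,"yaw": 0},{"tx": 0,"ty": 0,"tz": 0,"yaw": 0}], "fingers": 0.35}}

```text
t: 7.7
eef_pos: [0.4492, -0.1994, 0.0802]
ee_rot: [[-1.0, -0.024, -0.013], [-0.024, 1.0, 0.006], [0.013, 0.006, -1.0]]
force: [-1.0, -0.3, -0.3]
opening: 0.0617
finger_force: 0.0
```

```bash
python3 - <<'E'
from h import *
S,_=arm.capture("side");T,_=arm.capture("top")
def cr(I,u,v,w,h,k): return cv2.resize(I[v:v+h,u:u+w],None,fx=k,fy=k,interpolation=cv2.INTER_CUBIC)
cv2.imwrite("pics/m2.png",np.hstack([cr(T,290,205,64,80,6),cr(S,195,200,64,80,6)]))
s=arm.read_state();print(s["t"],s["eef_pos"],s["opening"])
E
```

```text
7.8 [ 0.45431545 -0.20094773  0.08642311] 0.06189029633931178
```

View pics/m2.png

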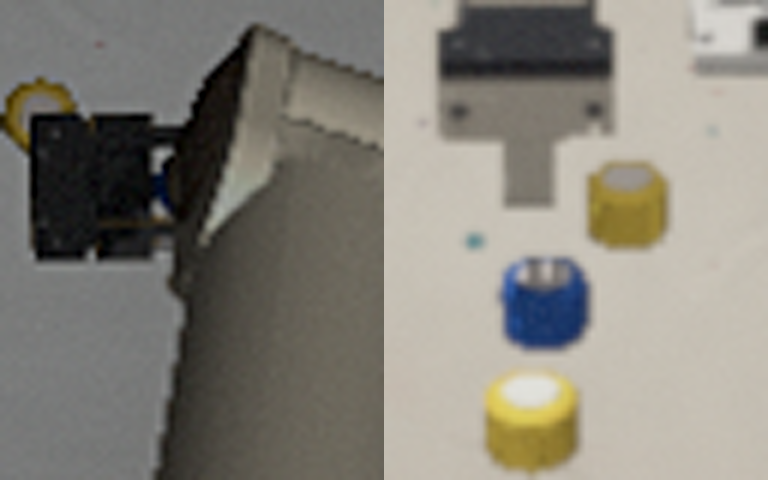

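The side view shows the near finger tip at (528,205) and the cap at (545,262–345). I'll check this against the projection.

```bash
python3 - <<'E'
from h import *
c=arm.calibration("side");T=np.array(c["world_from_camera"]);f=192/np.tan(np.radians(c["fov_y"])/2)
def proj(p):
    q=T[:3,:3].T@(np.array(p)-T[:3,3]);s=q[:2]/q[2];s=s*(1+c["k1"]*(s@s));return np.array([c["cx"],c["cy"]])+f*s
M=lambda p:(proj(p)-[195,200]+.5)*6-.5+[384,0]
print("tip",M([.4543,-.201-.031-.016,.0864]),"cap top",M([.4536,-.2065,.03]),"cap base",M([.4536,-.2065,0]))
# cap outline edges x 502..588 at mid height z=.015
for x in(502,588,545): print(onplane(c,195+(x-384+.5)/6-.5,200+(300.5)/6-.5,.015))
E
```

```text
tip [543.12907417 215.46846223] cap top [546.60729968 274.29737617] cap base [547.95323222 330.18402982]
[ 0.43309892 -0.20412856  0.015     ]
[ 0.4719503  -0.20492733  0.015     ]
[ 0.45252013 -0.20452537  0.015     ]
```

The offset is explained by the arm still settling. The cap is at about (0.4535, -0.206). I'll descend and grasp.

Request:
{"method": "step_arm", "body": {"motion": [{"tx": 0.001,"ty": -0.005,"tz": 0.02,"yaw": 0},{"tx": 0,"ty": 0,"tz": 0.02,"yaw": 0},{"tx": 0,"ty": 0,"tz": 0.02,"yaw": 0},{"tx": 0,"ty": 0,"tz": 0.015,"yaw": 0},{"tx": 0,"ty": 0,"tz": 0,"yaw": 0},{"tx": 0,"ty": 0,"tz": 0,"yaw": 0}]}}

```text
t: 8.4
eef_pos: [0.4562, -0.2073, 0.0143]
ee_rot: [[-1.0, -0.025, 0.004], [-0.025, 1.0, -0.002], [-0.004, -0.002, -1.0]]
force: [-0.8, -0.6, -0.5]
opening: 0.0621
finger_force: 0.0
```

Request:
{"method": "step_arm", "body": {"motion": [{"tx": 0,"ty": 0,"tz": 0,"yaw": 0},{"tx": 0,"ty": 0,"tz": 0,"yaw": 0},{"tx": 0,"ty": 0,"tz": 0,"yaw": 0},{"tx": 0,"ty": 0,"tz": 0,"yaw": 0},{"tx": 0,"ty": 0,"tz": 0,"yaw": 0},{"tx": 0,"ty": 0,"tz": 0,"yaw": 0}], "fingers": -1, "squeeze": 40}}

```text
t: 9.0
eef_pos: [0.4544, -0.2069, 0.0124]
ee_rot: [[-1.0, -0.024, 0.001], [-0.024, 1.0, -0.0], [-0.001, -0.0, -1.0]]
force: [-1.9, 0.6, 5.8]
opening: 0.0393
finger_force: 40.0
```

Request:
{"method": "step_arm", "body": {"motion": [{"tx": 0,"ty": 0,"tz": -0.02,"yaw": 0},{"tx": 0,"ty": 0,"tz": -0.04,"yaw": 0},{"tx": 0,"ty": 0,"tz": -0.05,"yaw": 0},{"tx": 0,"ty": 0,"tz": -0.04,"yaw": 0},{"tx": 0,"ty": 0,"tz": 0,"yaw": 0}]}}

```text
t: 9.5
eef_pos: [0.4578, -0.2084, 0.1674]
ee_rot: [[-1.0, -0.024, 0.01], [-0.024, 1.0, -0.004], [-0.01, -0.004, -1.0]]
force: [0.7, -1.0, -0.1]
opening: 0.0391
finger_force: 40.0
```

Request:
{"method": "step_arm", "body": {"motion": [{"tx": -0.0165,"ty": 0.041,"tz": 0,"yaw": 0},{"tx": -0.0165,"ty": 0.041,"tz": 0,"yaw": 0},{"tx": -0.0165,"ty": 0.041,"tz": 0,"yaw": 0},{"tx": -0.0165,"ty": 0.041,"tz": 0,"yaw": 0},{"tx": -0.0165,"ty": 0.041,"tz": 0,"yaw": 0},{"tx": -0.0165,"ty": 0.041,"tz": 0,"yaw": 0},{"tx": -0.0165,"ty": 0.041,"tz": 0,"yaw": 0},{"tx": -0.0165,"ty": 0.041,"tz": 0,"yaw": 0}]}}

```text
t: 10.3
eef_pos: [0.5775, 0.1259, 0.1605]
ee_rot: [[-1.0, -0.024, -0.002], [-0.024, 1.0, -0.0], [0.002, -0.0, -1.0]]
force: [0.4, -0.8, 0.8]
opening: 0.0391
finger_force: 40.0
```

Request:
{"method": "step_arm", "body": {"motion": [{"tx": 0,"ty": 0,"tz": 0.02,"yaw": 0},{"tx": 0,"ty": 0,"tz": 0.02,"yaw": 0},{"tx": 0,"ty": 0,"tz": 0,"yaw": 0},{"tx": 0,"ty": 0,"tz": 0,"yaw": 0},{"tx": 0,"ty": 0,"tz": 0,"yaw": 0},{"tx": 0,"ty": 0,"tz": 0,"yaw": 0}]}}

```text
t: 10.9
eef_pos: [0.5787, 0.1242, 0.1228]
ee_rot: [[-1.0, -0.024, 0.002], [-0.024, 1.0, 0.0], [-0.002, 0.0, -1.0]]
force: [0.2, 0.4, -0.6]
opening: 0.0392
finger_force: 40.0
```

```bash
python3 - <<'E'
from h import *
S,_=arm.capture("side");T,_=arm.capture("top")
def cr(I,u,v,w,h,k): return cv2.resize(I[v:v+h,u:u+w],None,fx=k,fy=k,interpolation=cv2.INTER_CUBIC)
cv2.imwrite("pics/m3.png",np.hstack([cr(S,225,120,80,100,6),cr(T,190,160,53,100,6)]))
s=arm.read_state();print(s["t"],s["eef_pos"],s["opening"],s["force"])
E
```

```text
11.0 [0.5784983  0.12426628 0.12267111] 0.03937706744144093 [-0.26201426 -0.66920535 -1.35710911]
```

View pics/m3.png

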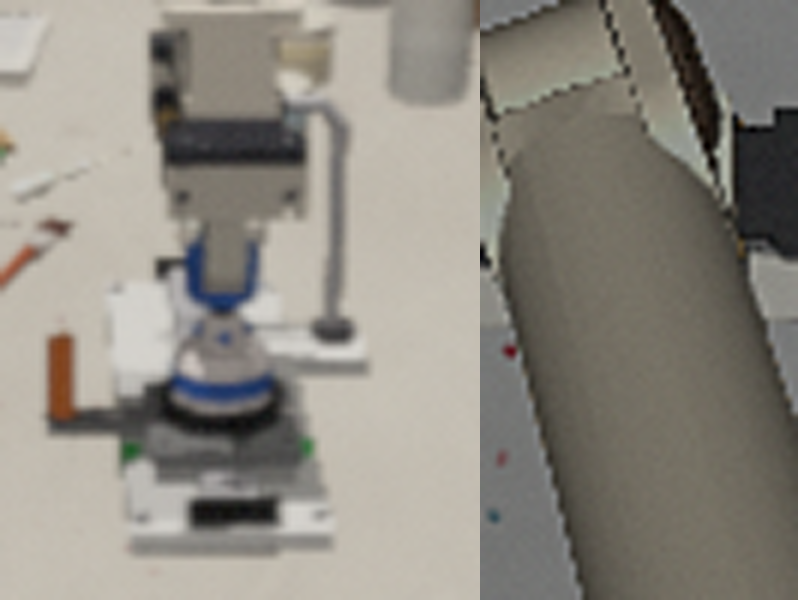

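The side view shows the cap centred at 223 px and the pot at 222 px, about 0.5 mm apart. I'll lower it onto the neck.

Request:
{"method": "step_arm", "body": {"motion": [{"tx": 0,"ty": 0,"tz": 0.005,"yaw": 0},{"tx": 0,"ty": 0,"tz": 0.005,"yaw": 0},{"tx": 0,"ty": 0,"tz": 0.004,"yaw": 0},{"tx": 0,"ty": 0,"tz": 0,"yaw": 0},{"tx": 0,"ty": 0,"tz": 0,"yaw": 0}], "squeeze": 58}}

```text
t: 11.5
eef_pos: [0.5777, 0.1244, 0.1074]
ee_rot: [[-1.0, -0.024, -0.001], [-0.024, 1.0, -0.0], [0.001, -0.0, -1.0]]
force: [-0.5, 0.0, 0.2]
opening: 0.0386
finger_force: 58.0
```

Request:
{"method": "step_arm", "body": {"motion": [{"tx": 0,"ty": 0,"tz": 0.002,"yaw": 0},{"tx": 0,"ty": 0,"tz": 0.002,"yaw": 0},{"tx": 0,"ty": 0,"tz": 0,"yaw": 0},{"tx": 0,"ty": 0,"tz": 0,"yaw": 0}]}}

```text
t: 11.9
eef_pos: [0.579, 0.1244, 0.1045]
ee_rot: [[-1.0, -0.024, 0.002], [-0.024, 1.0, 0.0], [-0.002, 0.0, -1.0]]
force: [1.9, -0.6, 4.4]
opening: 0.0389
finger_force: 58.0
```

Request:
{"method": "step_arm", "body": {"motion": [{"tx": 0,"ty": 0,"tz": 0.002,"yaw": 0},{"tx": 0,"ty": 0,"tz": 0,"yaw": 0},{"tx": 0,"ty": 0,"tz": 0,"yaw": 0}]}}

```text
t: 12.2
eef_pos: [0.5792, 0.1245, 0.1031]
ee_rot: [[-1.0, -0.024, 0.003], [-0.024, 1.0, 0.0], [-0.003, 0.0, -1.0]]
force: [1.1, -0.3, 9.3]
opening: 0.039
finger_force: 58.0
```

Request:
{"method": "step_arm", "body": {"motion": [{"tx": 0,"ty": 0,"tz": 0.002,"yaw": 0},{"tx": 0,"ty": 0,"tz": 0,"yaw": 0},{"tx": 0,"ty": 0,"tz": 0,"yaw": 0}]}}

```text
t: 12.5
eef_pos: [0.5796, 0.1246, 0.1016]
ee_rot: [[-1.0, -0.024, 0.004], [-0.024, 1.0, 0.001], [-0.004, 0.001, -1.0]]
force: [0.0, -1.0, 11.1]
opening: 0.039
finger_force: 58.0
```

Request:
{"method": "step_arm", "body": {"motion": [{"tx": 0,"ty": 0,"tz": 0.002,"yaw": 0},{"tx": 0,"ty": 0,"tz": 0,"yaw": 0},{"tx": 0,"ty": 0,"tz": 0,"yaw": 0}]}}

```text
t: 12.8
eef_pos: [0.5787, 0.1244, 0.0977]
ee_rot: [[-1.0, -0.024, 0.002], [-0.024, 1.0, 0.0], [-0.002, 0.0, -1.0]]
force: [4.6, 0.0, -3.6]
opening: 0.0389
finger_force: 58.0
```

It clicked through at about 13 N and the force dropped. I'll keep going down to the shoulder.

Request:
{"method": "step_arm", "body": {"motion": [{"tx": 0,"ty": 0,"tz": 0.002,"yaw": 0},{"tx": 0,"ty": 0,"tz": 0.002,"yaw": 0},{"tx": 0,"ty": 0,"tz": 0,"yaw": 0},{"tx": 0,"ty": 0,"tz": 0,"yaw": 0}]}}

```text
t: 13.2
eef_pos: [0.5782, 0.1243, 0.094]
ee_rot: [[-1.0, -0.024, 0.0], [-0.024, 1.0, -0.0], [-0.0, -0.0, -1.0]]
force: [2.0, -0.5, 2.4]
opening: 0.0389
finger_force: 58.0
```

Request:
{"method": "step_arm", "body": {"motion": [{"tx": 0,"ty": 0,"tz": 0.002,"yaw": 0},{"tx": 0,"ty": 0,"tz": 0,"yaw": 0},{"tx": 0,"ty": 0,"tz": 0,"yaw": 0}]}}

```text
t: 13.5
eef_pos: [0.5783, 0.1244, 0.0927]
ee_rot: [[-1.0, -0.024, 0.001], [-0.024, 1.0, -0.0], [-0.001, -0.0, -1.0]]
force: [1.1, -0.7, 9.2]
opening: 0.0392
finger_force: 58.0
```

Request:
{"method": "step_arm", "body": {"motion": [{"tx": 0,"ty": 0,"tz": 0.002,"yaw": 0},{"tx": 0,"ty": 0,"tz": 0,"yaw": 0},{"tx": 0,"ty": 0,"tz": 0,"yaw": 0}]}}

```text
t: 13.8
eef_pos: [0.5783, 0.1246, 0.0915]
ee_rot: [[-1.0, -0.024, 0.001], [-0.024, 1.0, 0.0], [-0.001, 0.0, -1.0]]
force: [-1.6, -1.1, 15.1]
opening: 0.0391
finger_force: 58.0
```

Request:
{"method": "step_arm", "body": {"motion": [{"tx": 0,"ty": 0,"tz": 0.002,"yaw": 0},{"tx": 0,"ty": 0,"tz": 0,"yaw": 0},{"tx": 0,"ty": 0,"tz": 0,"yaw": 0},{"tx": 0,"ty": 0,"tz": 0,"yaw": 0}]}}

```text
t: 14.2
eef_pos: [0.5784, 0.1249, 0.0903]
ee_rot: [[-1.0, -0.024, 0.002], [-0.024, 1.0, 0.0], [-0.002, 0.0, -1.0]]
force: [-3.4, -2.5, 20.6]
opening: 0.0389
finger_force: 58.0
```

Request:
{"method": "step_arm", "body": {"motion": [{"tx": 0,"ty": 0,"tz": 0.001,"yaw": 0},{"tx": 0,"ty": 0,"tz": 0,"yaw": 0},{"tx": 0,"ty": 0,"tz": 0,"yaw": 0},{"tx": 0,"ty": 0,"tz": 0,"yaw": 0},{"tx": 0,"ty": 0,"tz": 0,"yaw": 0},{"tx": 0,"ty": 0,"tz": 0,"yaw": 0}]}}

```text
t: 14.8
eef_pos: [0.5785, 0.125, 0.0897]
ee_rot: [[-1.0, -0.025, 0.002], [-0.025, 1.0, 0.0], [-0.002, 0.0, -1.0]]
force: [-2.8, -1.1, 22.0]
opening: 0.039
finger_force: 58.0
```

```bash
python3 - <<'E'
from h import *
S,_=arm.capture("side")
cv2.imwrite("pics/m4.png",cv2.resize(S[140:215,215:315],None,fx=8,fy=8,interpolation=cv2.INTER_CUBIC))
s=arm.read_state();print(s["t"],s["eef_pos"],s["opening"],s["force"])
E
```

```text
14.85 [0.57846309 0.12498282 0.089755  ] 0.038755581095149844 [-4.73043421 -1.32897916 23.05650588]
```

View pics/m4.png

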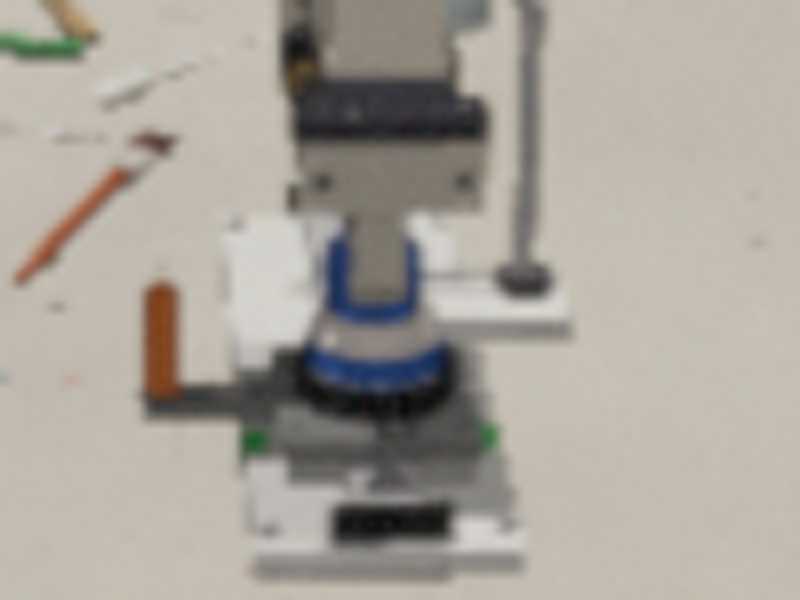

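The cap sits flush on the shoulder at (373,310). The carrier is still at the stripe, with the post at (162,285) as before, and I'm holding at about 22 N.

```bash
python3 -c "
from rig import arm
print(arm.job_done())"
```

```text
the job is handed in; nothing more can be done
None
```

The job is handed in at 14.9 s: the carrier is in the detent, and the blue cap is clicked flush onto the pot and still held pressed at about 22 N; the judging result was not shown.

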